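# Set up a bearing plate on the scanning turntable

## Task

Set the aluminium bearing plate up for scanning: stand it upright on one of its short edges on the turntable, flat against the front of the angle rest and centred on it, and take the turntable round by its rim until the plate squarely faces the scanner. Do not push on the angle rest with the gripper, do not bump the scanner, and leave the wheel, the jar and the beaker where they are.

Things in the scene. Friction and masses are not known exactly. Their poses are not given: they have to be found in the camera images.
- turntable (a joint): angle of the turntable about its upright axis (rad), growing anticlockwise seen from above; no end stop within a full turn either way. 0: the front of the angle rest faces the scanner squarely. It turns easily (about 0.08 N m of friction) and stays where it is left.
- platen (a point): on the turntable's axis, at the floor of its platen (dished aluminium disc, 310 mm across, floor faced dark grey), 34 mm above the bench; turns with it. z is up, y points horizontally the way the front of the angle rest faces, x runs along the front of the rest.
- rim (a point): one point of the turntable's raised hand rim: middle of its flat top, 150 mm from the axis along the platen's x; turns with it. The rim runs all round, 10 mm thick (radius 145 to 155 mm), smooth, upright inside and outside; top 54 mm above the bench, 20 mm above the platen floor; underside of the disc 26 mm above the bench. It can be pinched anywhere from above, one finger inside, one outside.
- rest: grey-painted cast angle rest screwed on the platen: upright wall 50 mm wide, 80 mm tall, 8 mm thick, foot and two gussets behind it, reaching 61 mm back from the axis. Origin and axes as point platen: y is the way its front faces; the wall's front face lies 11 mm behind the axis (y = -0.011), centred on x = 0: the 22 mm plate standing against it has its centre on the axis.
- plate_center (a point): centre of the plain aluminium bearing plate, 110 mm long (x), 64 mm wide (y), 22 mm thick (z), about 0.33 kg, two round through bores on its long centre line: 36 mm wide (14 mm to +x), 18 mm wide (30 mm to -x). It starts flat on the bench, z up, centre at 11 mm. Either short edge may be down, either face in front; standing on the platen its centre is 89 mm above the bench.
- scanner: off-white scanner head: bar 210 mm long, 50 mm deep, 55 mm tall, two lenses and a projector in a black front, on a steel column; origin under the middle of the bar, 200 mm above the bench, 435 mm from the turntable's axis. It looks at that axis, tipped slightly down. Column and turntable base stand on one rail (aluminium profile, 20 mm high), fixed to the bench.
- wheel: grey grooved puller wheel lying flat, 90 mm across, 34 mm tall with its hub; origin under its centre
- jar: jar of clear plastic with a white lid, 76 mm across, 110 mm tall; origin under its centre
- beaker: open stainless steel beaker, 70 mm across, 85 mm tall; origin under its centre
Things that resemble listed ones, but are neither listed nor needed, are in the scene too. Of the things like the part that bears plate_center, leave any that is purple, red or yellow; of the rest the smaller one is meant.

How it is judged:
By the outcome, as a careful person would: the job done as asked, in the order asked, and still so for the second after the job is handed in, with the robot touching nothing.
It also fails if it takes over 72 s, if anything falls off the work surface, if the arm or the gripper's body presses on something with over 40 N, if the wrist force passes 120 N, or if a joint passes its speed limit or range.

## Robot

A 6-joint arm with a two-finger parallel gripper is mounted at the origin on the work surface. World frame = base frame: x ahead of the robot, y to its left, z up, the work surface at z = 0. Lengths are in m, angles in degrees, forces in N, time in s.
With the tool pointing down it reaches from about 0.25 to 0.725 m from the base axis. Payload 9.7 kg.
Tool frame: the origin (TCP) lies midway between the tips of the shut fingers; the grasp point (between the pads) lies 19 mm behind it; x points along the fingers, y is the direction in which the jaws open and shut, and the axes are right-handed (so a half turn about x gives the same grasp; the last joint's range is limited). The gripper opens to 85 mm and grips with 20 to 120 N. Pads are 22 mm wide; open, the fingers measure 114 mm over their backs; the gripper's body (76 mm by 85 mm) begins 54 mm behind the grasp point. The pads swing forward as they close: fully open they stand 13 mm farther back than shut.
Start: joints at [67.265, 4.979, 10.078, 95.1, 0, 90], TCP at [0.213, 0.507, 0.231] pointing down, gripper open.
Joint ranges: [-179.16, 179.16], [-48.56, 103.87], [-65.8, 70.77], [-126.05, 130.52], [-82.76, 87.17], [-180, 180]. Speed limits (degrees/s): [127.2, 127.2, 147.25, 180, 180, 180].

## Interface

Orientations are given as [roll, pitch, yaw] about the fixed x, y, z axes, in that order (R = Rz(yaw) Ry(pitch) Rx(roll)).
In Python, from workcell import bot, cams gives the robot as it stands.
- The arm moves only by the tool apply_moves, never from a script. Its argument "commands" is a list of rows, each a list of 5 numbers: the shift along the tool's x, y, z in m, then the turn about the tool's x in rad, then the opening, from -1 (shut) to 1 (fully open). In form: [[tx, ty, tz, roll, hand], ...]. A call has 1 to 12 rows; each row is the pose to reach, as a shift and turn from the pose measured when the call began, along the tool's axes at that moment; what a row does not reach only later rows make up. A row lasts 1/10 s, in which the tool goes at most 50 mm and 8.59 degrees, less where a joint would pass 70% of its speed; a pose out of reach is approached as far as the arm can. A call with a gripper value outside its range is refused whole. The fingers move at their own pace and stop on an object; "newtons" is the grip in N (left out, the last holds). Time passes only in rows, so rows that repeat a pose let the fingers close. It gives the time, the measured TCP pose, the force and the opening at its end, in the units of the state.
- bot.get_obs(): the state, without advancing time (a new reading comes with each control period).
- cams.camera(name): name is "scene" or "top" or "wrist"; returns a dict with "frame" (400x640x3 uint8, blue, green, red), "depth" (400x640 float32, m along the optical axis (not along the pixel's ray), 0 where there is no reading), "camera_matrix" (3x3 intrinsics, pixels), "R" (3x3) and "t" (3): a world point X has camera coordinates R X + t; the wrist camera has in their place "mount" (4x4, takes a point from camera to tool coordinates, whose origin is the TCP and whose axes are the tool frame's). Camera axes: x right, y down, z forward; pixel columns grow to the right and rows downward; lengths in m; the calibration is good to about 2 mm. A picture is of the moment at which its call begins: read the wrist's pose just before it.
- bot.job_done(): hands the job in, once; it reports no verdict.
Trained networks look in the newest picture that a camera, given by its name, has taken for a name from the list of things; names that differ only in an ending like _2 or _b are one class to them, and where a whole thing is asked for, a point or a joint stands for the part that bears it (a point fixed in the world has none). Each returns a list of dicts, best first, with "confidence" (0 to 1); they miss things now and then, are a little off and sometimes report something else, mostly with a low value. They report only what shows in the picture. A call takes as long as a camera call. They do not tell look-alikes from the thing itself.
- cams.spot_in(name, camera): "rect" ([left, top, right, bottom] in pixels, round what is visible of it).
The state is a dict: "time": time; "q": joint angles; "qd": joint speeds; "joint_efforts": joint torques, N m; "ee_pos": TCP position; "tcp_rot": TCP orientation; "wrist_force": force on the tool from outside, world axes, zero at the start; "torque": the same for the moment, N m; "opening": finger opening in m.
Only numpy, scipy, OpenCV 4.12 (cv2) and the standard library are available. Lean on these libraries where they do the work, as an engineer would, in place of code of your own. Each camera call takes 0.05 s, during which the arm holds its last target. There are 200 camera calls.

## Working session

There is one attempt and no reset: what is moved stays moved. The work goes in short steps, Python scripts to look and compute and a tool call to move; the robot and the scene stay as the last step left them, time stands still between calls to the robot, and variables do not carry over. Pictures are saved under pics/ and viewed, about 8 in all and at most 12, crops included, and the job is handed in when it is done.

Besides the shell and the picture viewer there is one more tool, called after ">>>" as name([rows], argument=value, ...), one row to a line, values as JSON. apply_moves: Moves the arm, as the interface text tells. Its arguments: {"type":"object","properties":{"commands":{"type":"array"},"newtons":{"type":"number"}},"required":["commands"]}

```bash
ls; mkdir -p pics; cat > h.py <<'E'
import numpy as np, cv2
from workcell import bot, cams
def pts(c,mask=None):
    K=c["camera_matrix"];d=c["depth"];v,u=np.indices(d.shape)
    P=np.stack([(u-K[0,2])*d/K[0,0],(v-K[1,2])*d/K[1,1],d],-1)
    return P
def world(c):
    return (pts(c)-c["t"])@c["R"]   # R^T(X-t)
E
python3 - <<'E'
from h import *
print(bot.get_obs())
for n in ("scene","top"):
    c=cams.camera(n); cv2.imwrite(f"pics/{n}0.png",c["frame"]); np.savez(f"{n}0.npz",**{k:c[k] for k in c})
    W=world(c)
    for k in ("plate_center","rest","turntable","scanner","wheel","jar","beaker"):
        for r in cams.spot_in(k,n):
            l,t,rr,b=map(int,r["rect"]); 
            u,v=(l+rr)//2,(t+b)//2
            print(n,k,round(r["confidence"],2),l,t,rr,b,W[min(v,399),min(u,639)].round(3))
E
```

```text
pics
{'time': 0.0, 'q': array([ 6.72656965e+01,  5.01058375e+00,  1.00324611e+01,  9.51010454e+01,
       -6.39013313e-04,  8.99993104e+01]), 'qd': array([-0.08297697, -0.03349312,  0.01342016,  0.02685233, -0.06392932,
       -0.02098443]), 'joint_efforts': array([ 5.10048358e-04, -5.20389891e+01,  4.64798570e+01,  1.63276959e-02,
        4.00787167e-05,  6.63913127e-06]), 'ee_pos': array([0.21245711, 0.50703394, 0.23057019]), 'tcp_rot': array([ -89.53823105,   89.92082935, -112.27184459]), 'wrist_force': array([ 0.8689317 , -0.37599376, -0.07367895]), 'torque': array([-0.03960069,  0.02874661,  0.00185294]), 'opening': 0.0855357114165492}
scene plate_center 0.97 154 293 203 344 [ 0.46  -0.691  0.034]
scene plate_center 0.86 197 246 229 284 [ 0.371 -0.487  0.028]
scene plate_center 0.72 262 257 296 279 [ 0.553 -0.367  0.022]
scene plate_center 0.63 236 224 266 249 [ 0.364 -0.302  0.024]
scene rest 0.79 355 191 370 219 [0.632 0.034 0.079]
scene turntable 0.8 315 183 394 238 [0.593 0.044 0.033]
scene scanner 0.91 351 116 398 137 [0.46  0.424 0.225]
scene wheel 0.8 318 256 344 281 [ 0.699 -0.277  0.032]
scene jar 0.95 249 271 279 312 [ 0.628 -0.513  0.09 ]
scene beaker 0.74 406 183 421 207 [0.758 0.229 0.067]
top plate_center 0.96 437 209 486 253 [ 0.454 -0.672  0.007]
top plate_center 0.83 368 194 394 222 [ 0.54  -0.356 -0.009]
top plate_center 0.75 357 239 376 269 [ 0.356 -0.296 -0.002]
top plate_center 0.66 393 234 429 273 [ 0.363 -0.474  0.   ]
top plate_center 0.56 384 144 407 174 [ 0.734 -0.405  0.026]
top rest 0.63 268 174 285 190 [0.628 0.061 0.047]
top turntable 0.78 239 150 319 227 [0.606 0.049 0.045]
top scanner 0.85 139 194 174 254 [0.45  0.435 0.25 ]
top wheel 0.7 347 154 370 179 [ 0.7   -0.257  0.039]
top jar 0.56 407 181 430 203 [ 0.592 -0.474  0.114]
top beaker 0.54 216 141 236 162 [0.756 0.268 0.004]
```

```bash
python3 - <<'E'
import cv2
a=cv2.imread("pics/top0.png"); cv2.imwrite("pics/top0z.png",cv2.resize(a[120:290,130:510],None,fx=2.1,fy=2.1,interpolation=cv2.INTER_CUBIC))
a=cv2.imread("pics/scene0.png"); cv2.imwrite("pics/scene0z.png",cv2.resize(a[100:360,130:450],None,fx=2.3,fy=2.3,interpolation=cv2.INTER_CUBIC))
E
```

```text
(no output)
```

View pics/top0z.png

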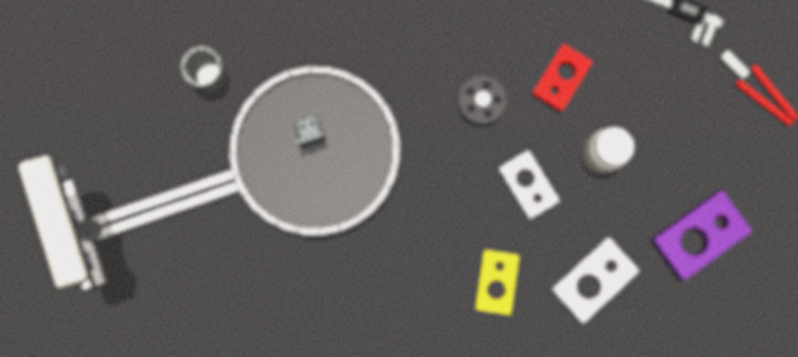

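View pics/scene0z.png

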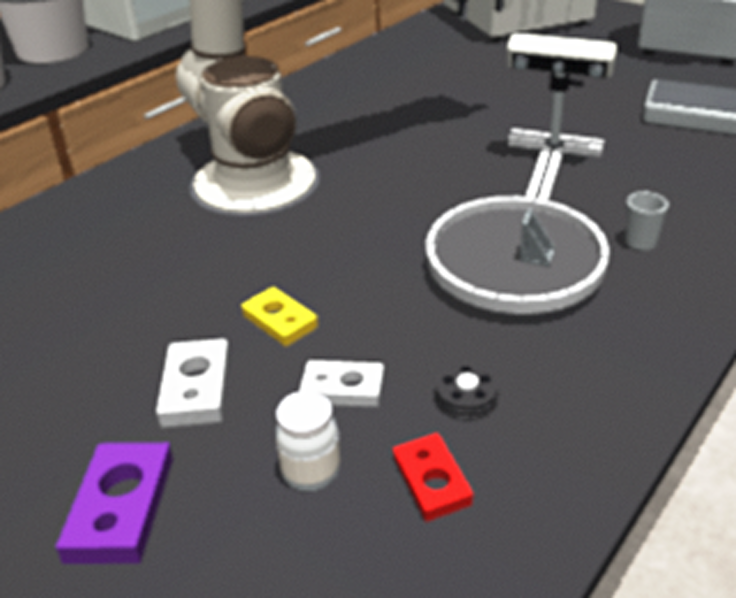

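The picture shows the scanner at the left, turntable in the middle with the rest near its centre, and the plain plate is the small white one (crop 530,185; full image ~381,208). The larger white one (crop 595,280) is the decoy. Next I compute coarse poses.

```bash
cat >> h.py <<'E'
def ray(c,uv,z):
    K=c["camera_matrix"];R=c["R"];t=c["t"];uv=np.atleast_2d(np.float64(uv))
    d=np.c_[(uv-K[[0,1],[2,2]])/K[[0,1],[0,1]],np.ones(len(uv))]@R; o=-R.T@t
    return (o+d*((z-o[2])/d[:,2])[:,None])[:,:2]
E
python3 - <<'E'
from h import *
for n in("top","scene"):
    c=dict(np.load(n+"0.npz")); print(n,"cam",(-c["R"].T@c["t"]).round(3)); f=c["frame"].astype(int)
    def blob(l,t,r,b,th):
        m=np.zeros(f.shape[:2],np.uint8); m[t:b,l:r]=(f[t:b,l:r].min(2)>th)*255
        k=cv2.findContours(m,cv2.RETR_EXTERNAL,cv2.CHAIN_APPROX_NONE)[0]; return max(k,key=cv2.contourArea)[:,0]
    if n=="top":
        for name,box in (("small",(364,188,398,226)),("large",(390,230,433,277))):
            q=ray(c,blob(*box,130),.022); print(name,cv2.minAreaRect(np.float32(q*1000)))
        q=ray(c,blob(235,146,323,231,130),.054)*1000; print("rim",cv2.fitEllipse(np.float32(q)), cv2.minEnclosingCircle(np.float32(q)))
        for name,box,h in(("scannerbar",(136,190,176,258),.255),):
            q=ray(c,blob(*box,170),h); print(name,cv2.minAreaRect(np.float32(q*1000)))
    W=world(c)
    if n=="top": 
        sub=W[165:200,255:300]; m=sub[...,2]>.06
    else:
        sub=W[185:225,345:380]; m=(sub[...,2]>.045)
    print((np.round(sub[m]*1000).astype(int)).tolist()[:150])
E
```

```text
top cam [ 0.396 -0.092  1.625]
small ((540.1810913085938, -353.4794006347656), (117.11360931396484, 71.27218627929688), 32.009429931640625)
large ((364.5501708984375, -478.56292724609375), (90.25108337402344, 150.0899658203125), 42.88559341430664)
rim ((592.4995727539062, 49.7991943359375), (305.95843505859375, 324.0357360839844), 23.00900650024414) ((586.2105712890625, 60.746559143066406), 173.09303283691406)
scannerbar ((447.0162658691406, 437.8634033203125), (207.19122314453125, 49.06023025512695), 20.42310905456543)
[[396, -92, 1625], [396, -92, 1625], [396, -92, 1625], [396, -92, 1625], [645, 44, 71], [645, 41, 71], [640, 44, 76], [640, 40, 77], [396, -92, 1625], [634, 39, 91], [633, 86, 67], [633, 83, 66], [629, 38, 95], [631, 35, 85], [627, 81, 77], [625, 38, 102], [622, 33, 117], [622, 80, 87], [623, 77, 82], [618, 36, 120], [619, 33, 114], [618, 80, 87], [617, 75, 95], [615, 48, 111], [616, 44, 111], [615, 40, 115], [616, 37, 109], [615, 32, 117], [615, 29, 116], [613, 79, 99], [613, 75, 99], [611, 59, 112], [611, 55, 113], [611, 51, 119], [611, 47, 115], [611, 43, 118], [61
[... 2538 characters left out ...]
, 50], [621, 189, 52], [626, 188, 55], [1183, -1019, 895], [602, 51, 113], [607, 51, 115], [603, 66, 106], [605, 71, 104], [606, 76, 102], [614, 187, 45], [619, 185, 49], [625, 181, 53], [628, 185, 52], [605, 47, 111], [610, 44, 115], [604, 64, 103], [606, 69, 100], [610, 70, 101], [629, 185, 47], [604, 41, 110], [610, 37, 114], [611, 44, 111], [603, 68, 95], [605, 71, 94], [610, 71, 96], [613, 73, 96], [610, 31, 113], [612, 34, 112], [611, 44, 106], [603, 68, 90], [603, 75, 87], [608, 74, 89], [613, 74, 91], [610, 31, 109], [617, 25, 115], [611, 46, 101], [601, 71, 83], [604, 75, 82], [610, 71, 87], [614, 73, 87], [618, 73, 89], [612, 27, 107], [616, 29, 107], [618, 33, 105], [603, 70, 80]]
```

```bash
cat >> h.py <<'E'
from scipy.spatial.transform import Rotation as Ro
def pose():
    o=bot.get_obs(); return o,o["ee_pos"],Ro.from_euler("xyz",o["tcp_rot"],degrees=True).as_matrix()
def plan(x,y,z,jaw):
    o,p,R=pose(); yaw=np.degrees(np.arctan2(R[1,1],R[0,1]))
    s=R.T@(np.array([x,y,z])-p)
    print("t",round(o["time"],2),"pos",p.round(4),"xaxis",R[:,0].round(3),"zaxis",R[:,2].round(3),"jawyaw",round(yaw,2),"q",o["q"].round(1),"F",o["wrist_force"].round(1),"open",round(o["opening"],4))
    az=np.degrees(np.arctan2(y,x)-np.arctan2(p[1],p[0]))
    for k in(0,180):
        d=(jaw+k-yaw+180)%360-180   # world yaw change; tool x is down so roll=-d
        print("shift",s.round(4),"roll rad",round(np.radians(-d),4),"deg",round(-d,1),"q6 est",(o["q"][5]-d+az).round(1),(o["q"][5]+d-az).round(1))
E
python3 -c "
from h import *
plan(.54,-.353,.26,122)"
```

```text
t 0.8 pos [0.2126 0.5073 0.2313] xaxis [-0.  0. -1.] zaxis [ 0.922 -0.386 -0.   ] jawyaw 67.26 q [67.3  5.  10.1 95.1  0.  90. ] F [-0.8  1.4  0.5] open 0.0854
shift [-0.0288 -0.6669  0.6345] roll rad -0.9553 deg -54.7 q6 est -65.2 245.2
shift [-0.0288 -0.6669  0.6345] roll rad 2.1863 deg 125.3 q6 est 114.8 65.2
```

>>> apply_moves([
  [-0.02,-0.196,0.068,0,1],
  [-0.02,-0.196,0.068,0,1],
  [-0.02,-0.196,0.068,0,1],
  [-0.02,-0.196,0.068,0,1],
  [-0.02,-0.196,0.068,0,1],
  [-0.029,-0.422,0.304,-0.4,1],
  [-0.029,-0.422,0.304,-0.4,1],
  [-0.029,-0.422,0.304,-0.4,1],
  [-0.029,-0.422,0.304,-0.4,1],
  [-0.029,-0.667,0.634,-0.955,1],
  [-0.029,-0.667,0.634,-0.955,1],
  [-0.029,-0.667,0.634,-0.955,1],
])

```text
time: 2.0
ee_pos: [0.3204, 0.0556, 0.257]
tcp_rot: [-1.4, 89.9, 17.5]
wrist_force: [0.5, 1.8, 0.4]
opening: 0.0851
```

```bash
python3 -c "
from h import *
plan(.54,-.353,.26,122)"
```

```text
t 2.0 pos [0.3204 0.0556 0.257 ] xaxis [ 0.001  0.    -1.   ] zaxis [0.946 0.323 0.001] jawyaw 108.86 q [  9.8 -24.6 -12.5 102.1   0.   -9. ] F [0.5 1.8 0.4] open 0.0851
shift [-0.0029 -0.4576  0.0757] roll rad -0.2293 deg -13.1 q6 est -65.2 47.1
shift [-0.0029 -0.4576  0.0757] roll rad 2.9123 deg 166.9 q6 est 114.8 -132.9
```

>>> apply_moves([
  [-0.003,-0.458,0.076,-0.229,1],
  [-0.003,-0.458,0.076,-0.229,1],
  [-0.003,-0.458,0.076,-0.229,1],
  [-0.003,-0.458,0.076,-0.229,1],
  [-0.003,-0.458,0.076,-0.229,1],
  [-0.003,-0.458,0.076,-0.229,1],
  [-0.003,-0.458,0.076,-0.229,1],
  [-0.003,-0.458,0.076,-0.229,1],
  [-0.003,-0.458,0.076,-0.229,1],
  [-0.003,-0.458,0.076,-0.229,1],
  [-0.003,-0.458,0.076,-0.229,1],
  [-0.003,-0.458,0.076,-0.229,1],
])

```text
time: 3.2
ee_pos: [0.5407, -0.3537, 0.2586]
tcp_rot: [79.1, 89.9, 111.0]
wrist_force: [-0.0, 0.6, -0.0]
opening: 0.0856
```

```bash
cat >> h.py <<'E'
def wrist(fn):
    o,p,R=pose(); c=cams.camera("wrist"); M=c["mount"]
    # world->camera
    Rw=R@M[:3,:3]; tw=R@M[:3,3]+p; c["R"]=Rw.T; c["t"]=-Rw.T@tw
    cv2.imwrite("pics/"+fn,c["frame"]); return c,p,R
E
python3 - <<'E'
from h import *
c,p,R=wrist("w1.png"); np.savez("w1.npz",**c)
plan(.54,-.353,.26,122)
print("cam",-c["R"].T@c["t"],c["R"].round(2).tolist())
m=(c["frame"].min(2)>120).astype(np.uint8)
for k in cv2.findContours(m,cv2.RETR_EXTERNAL,cv2.CHAIN_APPROX_NONE)[0]:
    if cv2.contourArea(k)>1500: print(cv2.boundingRect(k),cv2.minAreaRect(np.float32(ray(c,k[:,0],.022)*1000)))
E
```

```text
t 3.25 pos [ 0.5405 -0.353   0.2597] xaxis [ 0.     0.001 -1.   ] zaxis [0.848 0.53  0.001] jawyaw 121.99 q [-3.32e+01  1.99e+01  3.09e+01  1.01e+02  1.00e-01 -6.52e+01] F [-0.5  0.3  0.3] open 0.0854
shift [-0.0003  0.0002 -0.0004] roll rad -0.0002 deg -0.0 q6 est -65.2 -65.1
shift [-0.0003  0.0002 -0.0004] roll rad 3.1414 deg 180.0 q6 est 114.8 -245.1
cam [ 0.48521666 -0.38774498  0.39958516] [[-0.53, 0.85, 0.0], [0.82, 0.51, 0.26], [0.22, 0.14, -0.97]]
(482, 258, 158, 106) ((491.9580993652344, 53.89130401611328), (115.25252532958984, 276.3110046386719), 6.9375104904174805)
(295, 128, 54, 89) ((538.6174926757812, -351.5065002441406), (110.42646026611328, 65.9246597290039), 31.975093841552734)
(128, 126, 93, 77) ((625.550048828125, -511.4609069824219), (87.43899536132812, 115.23214721679688), 47.21240997314453)
(247, 0, 137, 29) ((392.7940368652344, -450.7024841308594), (27.181964874267578, 147.30186462402344), 32.02427291870117)
```

View pics/w1.png

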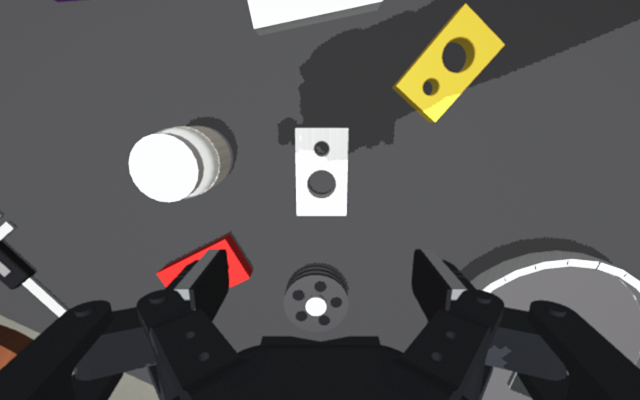

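The plate is at px (295–349, 128–217), 110 × 66 mm, at (0.5386, -0.3515), yaw 32°. I'll grip its far (+x) end.

>>> apply_moves([
  [0.05,0.002,0.041,0,1],
  [0.1,0.002,0.041,0,1],
  [0.15,0.002,0.041,0,1],
  [0.2,0.002,0.041,0,1],
  [0.23,0.002,0.041,0,1],
  [0.25,0.002,0.041,0,1],
  [0.261,0.002,0.041,0,1],
  [0.261,0.002,0.041,0,1],
  [0.261,0.002,0.041,0,-0.2],
  [0.261,0.002,0.041,0,-0.2],
  [0.261,0.002,0.041,0,-0.2],
  [0.261,0.002,0.041,0,-0.2],
], newtons=25)

```text
time: 4.45
ee_pos: [0.5754, -0.3297, 0.0013]
tcp_rot: [-39.0, 89.8, -7.0]
wrist_force: [-0.2, 2.6, 7.3]
opening: 0.0633
```

```bash
python3 -c "
from h import *
plan(.5742,-.3292,0,122)"
```

```text
t 4.45 pos [ 0.5754 -0.3297  0.0013] xaxis [ 0.004 -0.    -1.   ] zaxis [0.848 0.53  0.003] jawyaw 121.99 q [-29.8  21.7   4.5  72.5   0.1 -61.8] F [-0.2  2.6  7.3] open 0.0633
shift [ 0.0012  0.0011 -0.0008] roll rad -0.0002 deg -0.0 q6 est -61.9 -61.8
shift [ 0.0012  0.0011 -0.0008] roll rad 3.1414 deg 180.0 q6 est 118.1 -241.8
```

>>> apply_moves([
  [-0.008,0,-0.001,0,-0.2],
  [-0.016,0,-0.003,0,-0.2],
  [-0.024,0,-0.006,0,-0.2],
  [-0.032,0,-0.01,0,-0.2],
  [-0.039,0,-0.014,0,-0.2],
  [-0.046,0,-0.018,0,-0.2],
  [-0.053,0,-0.024,0,-0.2],
  [-0.059,0,-0.03,0,-0.2],
  [-0.064,0,-0.036,0,-0.2],
  [-0.069,0,-0.043,0,-0.2],
  [-0.074,0,-0.05,0,-0.2],
  [-0.078,0,-0.058,0,-0.2],
])

```text
time: 5.65
ee_pos: [0.5254, -0.3608, 0.0795]
tcp_rot: [-39.3, 89.8, -7.4]
wrist_force: [0.2, -0.3, -2.9]
opening: 0.0634
```

```bash
python3 - <<'E'
from h import *
plan(.5,-.37,0.087,122)
c=cams.camera("scene"); cv2.imwrite("pics/s1.png",cv2.resize(c["frame"][180:340,180:380],None,fx=3,fy=3,interpolation=cv2.INTER_CUBIC))
E
```

```text
t 5.65 pos [ 0.5254 -0.3608  0.0795] xaxis [ 0.004 -0.    -1.   ] zaxis [0.848 0.53  0.003] jawyaw 121.99 q [-34.5  16.4   6.5  79.9   0.1 -66.5] F [ 0.2 -0.3 -2.9] open 0.0634
shift [-0.0076  0.0056 -0.0264] roll rad -0.0002 deg -0.0 q6 est -68.5 -64.5
shift [-0.0076  0.0056 -0.0264] roll rad 3.1414 deg 180.0 q6 est 111.5 -244.5
```

View pics/s1.png

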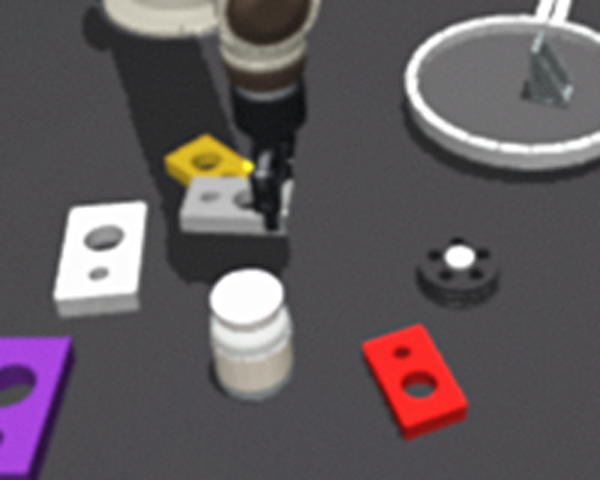

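The crop shows the plate held level at (235,205), lifted but not pivoted, because pad friction exceeds the gravity torque. I'll raise it to swing height and ease the grip so it swings down.

>>> apply_moves([
  [-0.012,0,0,0,0.4],
  [-0.012,0,0,0,0.44],
  [-0.012,0,0,0,0.46],
  [-0.012,0,0,0,0.47],
], newtons=20)

```text
time: 6.1
ee_pos: [0.5248, -0.3613, 0.092]
tcp_rot: [-47.5, 89.8, -15.5]
wrist_force: [-1.2, 0.2, -3.6]
opening: 0.0632
```

```bash
cat >>h.py <<'E'
def st():
    o,p,R=pose(); print("t",round(o["time"],2),p.round(4),"tool-frame F",(R.T@o["wrist_force"]).round(2),"M",(R.T@o["torque"]).round(3),"open",round(o["opening"],5))
E
python3 -c "
from h import *
st()"
```

```text
t 6.1 [ 0.5248 -0.3613  0.092 ] tool-frame F [ 3.63  0.83 -0.9 ] M [-0.006 -0.119  0.029] open 0.06316
```

>>> apply_moves([
  [0,0,0,0,0.48],
  [0,0,0,0,0.485],
  [0,0,0,0,0.485],
])

```text
time: 6.4
ee_pos: [0.5248, -0.3612, 0.0917]
tcp_rot: [-44.7, 89.8, -12.8]
wrist_force: [-0.5, 1.2, -1.9]
opening: 0.0634
```

```bash
python3 -c "
from h import *
st()"
```

```text
t 6.4 [ 0.5248 -0.3612  0.0917] tool-frame F [1.94 1.28 0.2 ] M [-0.051 -0.125  0.032] open 0.0634
```

>>> apply_moves([
  [0,0,0,0,0.49],
  [0,0,0,0,0.493],
])

```text
time: 6.6
ee_pos: [0.5248, -0.3611, 0.0916]
tcp_rot: [-43.2, 89.8, -11.2]
wrist_force: [-0.3, -0.7, -2.4]
opening: 0.0638
```

```bash
python3 -c "
from h import *
st()"
```

```text
t 6.6 [ 0.5248 -0.3611  0.0916] tool-frame F [ 2.43 -0.43 -0.58] M [ 0.022 -0.141 -0.053] open 0.06377
```

>>> apply_moves([
  [0,0,0,0,0.496],
  [0,0,0,0,0.496],
])

```text
time: 6.8
ee_pos: [0.5247, -0.3612, 0.0916]
tcp_rot: [-45.2, 89.8, -13.2]
wrist_force: [1.9, 1.5, 3.6]
opening: 0.0639
```

```bash
python3 -c "
from h import *
st()"
```

```text
t 6.8 [ 0.5247 -0.3612  0.0916] tool-frame F [-3.59  0.3   2.43] M [-0.039 -0.45   0.139] open 0.06389
```

```bash
python3 - <<'E'
from h import *
c=cams.camera("scene"); cv2.imwrite("pics/s2.png",cv2.resize(c["frame"][200:300,200:340],None,fx=4,fy=4,interpolation=cv2.INTER_CUBIC))
st()
E
```

```text
t 6.85 [ 0.5249 -0.3611  0.0919] tool-frame F [1.29 0.36 0.02] M [ 0.017 -0.039  0.181] open 0.06395
```

View pics/s2.png

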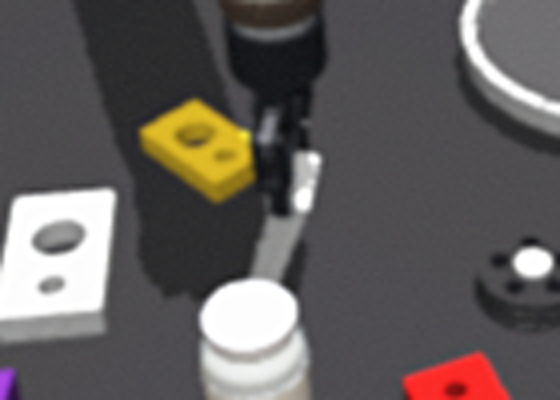

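The crop shows the plate swung down to roughly 65° in the grip, top at (305,160) and bottom at (265,275). I'll clamp and measure its tilt with the wrist depth.

>>> apply_moves([
  [0,0,0,0,0.48],
])

```text
time: 6.95
ee_pos: [0.525, -0.3611, 0.0921]
tcp_rot: [-41.6, 89.8, -9.7]
wrist_force: [-0.5, 0.3, -1.5]
opening: 0.0632
```

```bash
cat >>h.py <<'E'
def tilt(fn):
    """plane of the plate's -z_tool side face; returns pts in (along=tool z, up) about TCP"""
    st(); c,p,R=wrist(fn); W=world(c); d=c["depth"]
    L=(W-p)@R; # tool coords: x down,y jaw,z along
    m=(d>0)&(abs(L[...,1])<.026)&(L[...,2]>-.11)&(L[...,2]<.06)&(W[...,2]>.012)&(W[...,2]<.15)&(c["frame"].min(2)>60)
    Q=np.c_[L[m][:,2],W[m][:,2]]; 
    if len(Q)<30: print("few",len(Q)); return
    c0=np.median(Q,0)
    for _ in range(5):
        u=np.linalg.svd(Q-c0,full_matrices=False)[2]; r=abs((Q-c0)@u[1]); Q=Q[r<max(.003,2*r.std())]; c0=Q.mean(0)
    a=u[0]*np.sign(u[0][1]); e=(Q-c0)@a
    print(len(Q),"angle of face from horizontal",np.degrees(np.arctan2(a[1],a[0])).round(1),"low",(c0+a*e.min()).round(4),"high",(c0+a*e.max()).round(4),"rms",((Q-c0)@u[1]).std().round(4))
E
python3 -c "
from h import *
tilt('w2.png')"
```

```text
t 6.95 [ 0.525  -0.3611  0.0921] tool-frame F [ 1.54  0.48 -0.3 ] M [ 0.056 -0.036  0.032] open 0.0632
8551 angle of face from horizontal 70.5 low [-0.0355  0.0119] high [-0.0005  0.1105] rms 0.0007
```

>>> apply_moves([
  [0,0,0,0,0.494],
  [-0.001,0,-0.007,0,0.495],
  [-0.001,0,-0.014,0,0.495],
  [-0.001,0,-0.021,0,0.495],
  [-0.001,0,-0.028,0,0.495],
  [0,0,-0.035,0,0.495],
  [0,0,-0.035,0,0.495],
])

```text
time: 7.7
ee_pos: [0.4945, -0.3803, 0.0922]
tcp_rot: [-46.0, 89.8, -14.1]
wrist_force: [-0.3, 0.7, 2.9]
opening: 0.0639
```

```bash
python3 -c "
from h import *
tilt('w3.png')"
```

```text
t 7.7 [ 0.4945 -0.3803  0.0922] tool-frame F [-2.92  0.71  0.15] M [-0.079  0.025  0.193] open 0.06391
5145 angle of face from horizontal 89.3 low [-0.003  0.012] high [-0.0019  0.1102] rms 0.0009
```

>>> apply_moves([
  [0,0,0,0,0.55],
  [0,0,0,0,0.7],
  [0,0,0,0,0.9],
  [0,0,0,0,0.9],
])

```text
time: 8.15
ee_pos: [0.495, -0.3799, 0.092]
tcp_rot: [-45.1, 89.8, -13.1]
wrist_force: [-0.7, 0.2, 0.9]
opening: 0.0811
```

```bash
python3 -c "
from h import *
tilt('w4.png')"
```

```text
t 8.15 [ 0.495  -0.3799  0.092 ] tool-frame F [-0.86  0.56 -0.53] M [ 0.024  0.065 -0.045] open 0.08112
5119 angle of face from horizontal 89.4 low [-0.0036  0.0121] high [-0.0025  0.1105] rms 0.001
```

>>> apply_moves([
  [0.008,0,0.008,0,0.95],
  [0.018,0,0.008,0,0.95],
  [0.018,0,0.008,0,0.95],
  [0.018,0,0.008,0,0],
  [0.018,0,0.008,0,0],
  [0.018,0,0.008,0,0],
  [0.018,0,0.008,0,0],
], newtons=60)

```text
time: 8.9
ee_pos: [0.5017, -0.3758, 0.0741]
tcp_rot: [-45.6, 89.8, -13.7]
wrist_force: [0.2, -1.2, 0.2]
opening: 0.0632
```

```bash
python3 - <<'E'
from h import *
tilt('w5.png'); plan(.5925,.05,.25,111.6)
E
```

```text
t 8.9 [ 0.5017 -0.3758  0.0741] tool-frame F [-0.21 -1.13 -0.44] M [-0.05   0.013  0.039] open 0.06318
6870 angle of face from horizontal 89.3 low [-0.0115  0.012 ] high [-0.0099  0.1494] rms 0.001
t 8.95 pos [ 0.5017 -0.3758  0.0741] xaxis [ 0.004 -0.001 -1.   ] zaxis [0.849 0.529 0.003] jawyaw 121.94 q [-36.9  15.    4.2  78.9   0.1 -68.8] F [ 0.9  0.1 -1. ] open 0.0631
shift [-0.1759  0.3128  0.3028] roll rad 0.1804 deg 10.3 q6 est -16.8 -120.8
shift [-0.1759  0.3128  0.3028] roll rad -2.9611 deg -169.7 q6 est -196.8 59.2
```

>>> apply_moves([
  [-0.04,0,0,0,0],
  [-0.08,0,0,0,0],
  [-0.12,0.02,0.03,0,0],
  [-0.16,0.05,0.07,0.1,0],
  [-0.186,0.08,0.12,0.18,0],
  [-0.186,0.11,0.17,0.18,0],
  [-0.186,0.14,0.21,0.18,0],
  [-0.186,0.16,0.25,0.18,0],
  [-0.186,0.176,0.277,0.18,0],
  [-0.186,0.176,0.277,0.18,0],
  [-0.186,0.176,0.277,0.18,0],
  [-0.186,0.176,0.277,0.18,0],
])

```text
time: 10.15
ee_pos: [0.6427, -0.0802, 0.2601]
tcp_rot: [-45.1, 89.8, -23.5]
wrist_force: [-0.1, -0.7, -2.5]
opening: 0.0632
```

```bash
python3 - <<'E'
from h import *
plan(.5925,.05,.25,111.6)
c,p,R=wrist("w6.png"); np.savez("w6.npz",p=p,Rt=R,**c)
E
```

```text
t 10.15 pos [ 0.6427 -0.0802  0.2601] xaxis [ 0.003 -0.001 -1.   ] zaxis [0.93  0.369 0.002] jawyaw 111.64 q [-7.100e+00  2.000e+01  3.110e+01  1.008e+02 -1.000e-01 -2.870e+01] F [-0.1 -0.7 -2.5] open 0.0632
shift [0.0098 0.1396 0.0013] roll rad 0.0007 deg 0.0 q6 est -16.8 -40.7
shift [0.0098 0.1396 0.0013] roll rad -3.1409 deg -180.0 q6 est -196.8 139.3
```

View pics/w6.png

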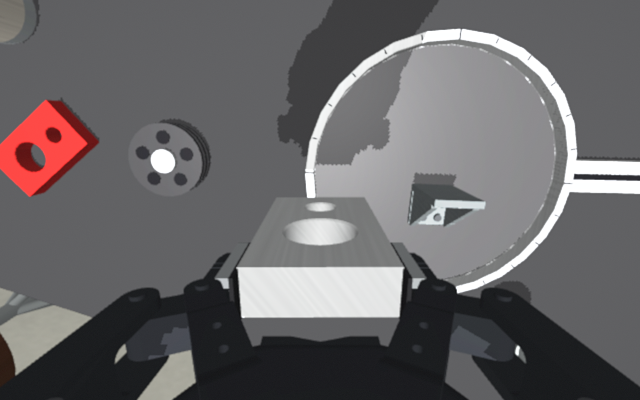

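The image shows the rest's wall top strip at about (435–485, 200–208), front facing up in the image toward the robot, and the held plate upright in the jaws. Next is the precise fit.

```bash
cat > fit.py <<'E'
from h import *
from scipy.optimize import least_squares
def circ(q,r0=None):
    f=lambda s:np.hypot(q[:,0]-s[0],q[:,1]-s[1])-s[2]
    s=least_squares(f,[q[:,0].mean(),q[:,1].mean(),.15],loss="soft_l1",f_scale=.002).x; return s
def table(c,near=(.5925,.05)):
    W=world(c); near=np.array(near); r=np.hypot(*(W[...,:2]-near).transpose(2,0,1))
    m=(abs(W[...,2]-.054)<.006)&(r>.135)&(r<.165)&(c["frame"].min(2)>150)
    v,u=np.nonzero(m); q=ray(c,np.c_[u,v],.054); s=circ(q); print("rim fit",s.round(4),len(q)); ax=s[:2]
    r=np.hypot(*(W[...,:2]-ax).transpose(2,0,1))
    t=(r<.05)&(abs(W[...,2]-.114)<.008); v,u=np.nonzero(t); q=ray(c,np.c_[u,v],.114)
    print("walltop",len(q),[np.round(x,2) for x in cv2.minAreaRect(np.float32(q*1000))])
    return ax,W,r
E
python3 - <<'E'
from fit import *
c=dict(np.load("w6.npz")); ax,W,r=table(c)
# front face: sample by normals; robust plane in xy for mid heights facing camera
K=c["depth"]; sub=W[180:206,412:490]; m=(sub[...,2]>.045)&(sub[...,2]<.107)
Q=sub[m][:,:2]
best=None
for a in np.radians(np.arange(190,215,.25)):
    n=np.array([np.cos(a),np.sin(a)]); d=(Q-ax)@n; h,e=np.histogram(d,np.arange(-.04,.02,.001)); h2=h[:-1]+h[1:]
    if best is None or h2.max()>best[0]: best=(h2.max(),np.degrees(a),e[h2.argmax()+1])
print("front face votes, yaw, offset",best,len(Q))
cv2.imwrite("pics/x.png",0*K)
E
```

```text
rim fit [0.5912 0.0461 0.1482] 5555
walltop 484 [array([604.6 ,  49.27]), array([ 9.47, 51.86]), np.float64(19.33)]
front face votes, yaw, offset (np.int64(566), np.float64(200.75), np.float64(-0.010999999999999975)) 818[ WARN:0@0.560] global loadsave.cpp:1063 imwrite_ Unsupported depth image for selected encoder is fallbacked to CV_8U.
```

```bash
python3 - <<'E'
from fit import *
c=dict(np.load("w6.npz")); W=world(c); sub=W[180:206,412:490]; m=(sub[...,2]>.045)&(sub[...,2]<.107); Q=sub[m][:,:2]
a=np.radians(200.3); ax=np.array([.5908,.0452])
for _ in range(8):
    n=np.array([np.cos(a),np.sin(a)]); d=(Q-ax)@n; k=abs(d-np.median(d[abs(d+.011)<.004]))<.0025; P=Q[k]
    l=cv2.fitLine(np.float32(P),cv2.DIST_HUBER,0,1e-4,1e-4).ravel(); a=np.arctan2(-abs(l[0]),-abs(l[1])) ; a=np.arctan2(l[0],-l[1]); 
    if np.cos(a)>0: a+=np.pi
t=np.array([-np.sin(a),np.cos(a)]); s=(P-ax)@t
print("yaw",np.degrees(a)%360,k.sum(),"offset",np.median((P-ax)@n),"lateral extent",np.percentile(s,[1,99]))
n=np.array([np.cos(a),np.sin(a)]); tgt=ax+.003*n
plan(*tgt,.135,np.degrees(a)-90)
E
```

```text
yaw 199.3645 590 offset -0.011819510216586084 lateral extent [-0.02453643  0.02375995]
t 10.2 pos [ 0.6426 -0.0808  0.2603] xaxis [ 0.003 -0.001 -1.   ] zaxis [0.93  0.368 0.003] jawyaw 111.58 q [-7.100e+00  2.000e+01  3.110e+01  1.008e+02 -1.000e-01 -2.870e+01] F [-0.9 -0.2 -3. ] open 0.0633
shift [ 0.125   0.1366 -0.0051] roll rad 0.0386 deg 2.2 q6 est -15.0 -42.4
shift [ 0.125   0.1366 -0.0051] roll rad -3.103 deg -177.8 q6 est -195.0 137.6
```

>>> apply_moves([
  [0,0.04,-0.008,0.038,0],
  [0,0.08,-0.008,0.038,0],
  [0,0.12,-0.008,0.038,0],
  [0,0.136,-0.008,0.038,0],
  [0,0.136,-0.008,0.038,0],
  [0.03,0.136,-0.008,0.038,0],
  [0.06,0.136,-0.008,0.038,0],
  [0.09,0.136,-0.008,0.038,0],
  [0.12,0.136,-0.008,0.038,0],
  [0.135,0.136,-0.008,0.038,0],
  [0.14,0.136,-0.008,0.038,0],
  [0.14,0.136,-0.008,0.038,0],
])

```text
time: 11.4
ee_pos: [0.5858, 0.0417, 0.1202]
tcp_rot: [-43.1, 89.8, -23.8]
wrist_force: [0.6, -0.9, -1.7]
opening: 0.0632
```

```bash
python3 - <<'E'
from fit import *
st(); plan(.5908,.0452,.108,109.4)
c,p,R=wrist("w7.png"); np.savez("w7.npz",p=p,Rt=R,**c)
E
```

```text
t 11.4 [0.5858 0.0417 0.1202] tool-frame F [ 1.72 -1.    0.25] M [-0.066  0.001 -0.024] open 0.06318
t 11.4 pos [0.5858 0.0417 0.1202] xaxis [ 0.003 -0.001 -1.   ] zaxis [0.944 0.331 0.003] jawyaw 109.34 q [  4.1   9.1   2.3  83.   -0.1 -15.2] F [ 0.6 -0.9 -1.7] open 0.0632
shift [0.0123 0.0016 0.0059] roll rad -0.001 deg -0.1 q6 est -15.0 -15.5
shift [0.0123 0.0016 0.0059] roll rad 3.1406 deg 179.9 q6 est 165.0 -195.5
```

View pics/w7.png

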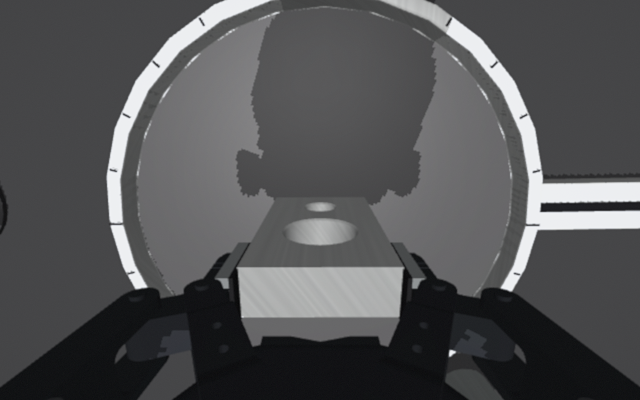

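Rim outer edges at px 108 and 540 put the axis at column 324 while the plate is centred at 320, which agrees with the 1.6 mm lateral correction. Next I lower the plate.

>>> apply_moves([
  [0.006,0.0015,0,0,0],
  [0.01,0.0015,0,0,0],
  [0.012,0.0015,0,0,0],
  [0.0125,0.0015,0,0,0],
  [0.0125,0.0015,0,0,0],
])

```text
time: 11.95
ee_pos: [0.5857, 0.0434, 0.1087]
tcp_rot: [-35.6, 89.7, -16.2]
wrist_force: [-0.1, 0.5, -3.3]
opening: 0.0633
```

```bash
python3 -c "
from h import *
st(); plan(.5908,.0452,.108,109.4)"
```

```text
t 11.95 [0.5857 0.0434 0.1087] tool-frame F [3.29 0.47 0.07] M [ 0.015 -0.016  0.009] open 0.06334
t 11.95 pos [0.5857 0.0434 0.1087] xaxis [ 0.005 -0.001 -1.   ] zaxis [0.943 0.332 0.004] jawyaw 109.37 q [  4.3   9.1   1.1  81.7  -0.1 -15.1] F [-0.1  0.5 -3.3] open 0.0633
shift [ 0.0007 -0.      0.0054] roll rad -0.0006 deg -0.0 q6 est -15.0 -15.2
shift [ 0.0007 -0.      0.0054] roll rad 3.141 deg 180.0 q6 est 165.0 -195.2
```

>>> apply_moves([
  [0,0,0.003,0,0],
  [0,0,0.005,0,0],
  [0,0,0.006,0,0],
  [0,0,0.006,0,0],
])

```text
time: 12.35
ee_pos: [0.5915, 0.0455, 0.1087]
tcp_rot: [-35.1, 89.7, -15.7]
wrist_force: [-0.3, 0.5, -2.9]
opening: 0.0631
```

```bash
python3 -c "
from h import *
st()"
```

```text
t 12.35 [0.5915 0.0455 0.1087] tool-frame F [ 2.89  0.61 -0.07] M [ 0.037 -0.03   0.009] open 0.06307
```

No wall contact yet; continue in 1 mm steps, and lower slightly.

>>> apply_moves([
  [0,0,0.001,0,0],
  [0,0,0.001,0,0],
  [0.001,0,0.001,0,0],
])

```text
time: 12.65
ee_pos: [0.5921, 0.0457, 0.1081]
tcp_rot: [-39.3, 89.7, -19.9]
wrist_force: [-8.2, -2.2, 9.8]
opening: 0.063
```

```bash
python3 -c "
from h import *
st()"
```

```text
t 12.65 [0.5921 0.0457 0.1081] tool-frame F [-9.86  0.66 -8.44] M [-0.082  1.762  0.386] open 0.06304
```

>>> apply_moves([
  [0,0,0.001,0,0],
  [0,0,0.001,0,0],
])

```text
time: 12.85
ee_pos: [0.5921, 0.0457, 0.1081]
tcp_rot: [-59.8, 89.8, -40.5]
wrist_force: [-7.2, -2.7, 2.2]
opening: 0.0631
```

```bash
python3 -c "
from h import *
st()"
```

```text
t 12.85 [0.5921 0.0457 0.1081] tool-frame F [-2.26 -0.15 -7.67] M [-0.048  1.527  0.185] open 0.06308
```

>>> apply_moves([
  [0,0,0,0,0.5],
  [0,0,0,0,0.6],
  [0,0,0,0,0.8],
  [0,0,0,0,0.8],
])

```text
time: 13.25
ee_pos: [0.5925, 0.0458, 0.1084]
tcp_rot: [-48.6, 89.8, -29.3]
wrist_force: [-1.2, -0.6, -1.1]
opening: 0.077
```

```bash
python3 - <<'E'
from h import *
tilt("w8.png")
E
```

```text
t 13.25 [0.5925 0.0458 0.1084] tool-frame F [ 1.1  -0.17 -1.36] M [-0.015  0.06   0.025] open 0.07699
2946 angle of face from horizontal 68.4 low [-0.0387  0.0308] high [0.0066 0.145 ] rms 0.0017
```

>>> apply_moves([
  [0,0,0,0,1],
  [-0.03,0,0,0,1],
  [-0.07,0,0,0,1],
  [-0.11,0,0,0,1],
  [-0.15,-0.03,0,0,1],
  [-0.15,-0.07,0,0,1],
  [-0.15,-0.11,0,0,1],
  [-0.15,-0.14,0,0,1],
  [-0.15,-0.14,0,0,1],
  [-0.15,-0.14,0,0,1],
])

```text
time: 14.3
ee_pos: [0.6384, -0.0865, 0.2583]
tcp_rot: [-52.3, 89.8, -33.0]
wrist_force: [-0.8, 0.1, 0.4]
opening: 0.0855
```

```bash
python3 - <<'E'
from fit import *
plan(.59,.045,.26,109.4)
c,p,R=wrist("w9.png"); np.savez("w9.npz",p=p,Rt=R,**c)
cv2.imwrite("pics/w9z.png",cv2.resize(c["frame"][130:260,360:540],None,fx=4,fy=4,interpolation=cv2.INTER_CUBIC))
ax,W,r=table(c)
a=np.radians(199.4); n=np.array([np.cos(a),np.sin(a)]); t=np.array([-n[1],n[0]]); A=np.array([.5908,.0452])
u=(W[...,:2]-A)@n; s=(W[...,:2]-A)@t; z=W[...,2]; ok=c["depth"]>0
m=ok&(abs(z-.144)<.005)&(abs(u)<.03)&(abs(s)<.06); v,uu=np.nonzero(m); q=ray(c,np.c_[uu,v],.144)
print("plate top",len(q),[np.round(x,2) for x in cv2.minAreaRect(np.float32(q*1000))])
f=ok&(z>.05)&(z<.138)&(abs(s)<.03)&(u>.003)&(u<.02); 
B=np.linalg.lstsq(np.c_[np.ones(f.sum()),s[f],z[f]],u[f],rcond=None)[0]; print("front face u=",B.round(4),f.sum(),"yaw err deg",np.degrees(B[1]),"tilt deg",np.degrees(B[2]))
E
```

```text
t 14.3 pos [ 0.6384 -0.0865  0.2583] xaxis [ 0.003 -0.002 -1.   ] zaxis [0.944 0.33  0.002] jawyaw 109.29 q [-7.700e+00  1.940e+01  3.010e+01  1.005e+02 -1.000e-01 -2.700e+01] F [-0.8  0.1  0.4] open 0.0855
shift [-0.002   0.1401 -0.0022] roll rad -0.0019 deg -0.1 q6 est -15.0 -38.9
shift [-0.002   0.1401 -0.0022] roll rad 3.1397 deg 179.9 q6 est 165.0 -218.9
rim fit [0.591  0.046  0.1482] 6714
walltop 286 [array([593.44,  47.37]), array([29.66, 70.76]), np.float64(20.45)]
plate top 1927 [array([590.82,  44.06]), array([22.09, 65.32]), np.float64(19.36)]
front face u= [0.0086 0.0084 0.0117] 908 yaw err deg 0.47902222180381504 tilt deg 0.6683114347364283
```

View pics/w9z.png

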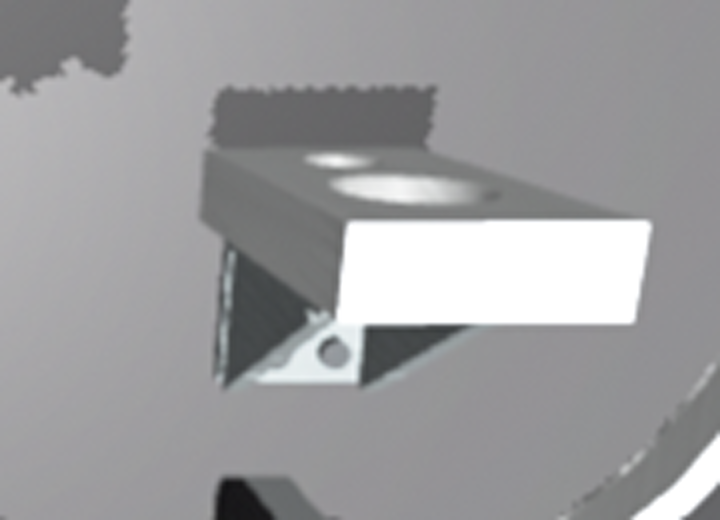

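The crop shows the plate upright against the rest, with the gussets behind it. Its top centre is at (0.5908, 0.0441), yaw 19.4° (same as the wall), within about 1 mm of centre. Next I pinch the rim at azimuth 230°.

```bash
python3 - <<'E'
from h import *
plan(.4946,-.0694,.10,50)
E
```

```text
t 14.35 pos [ 0.6383 -0.0858  0.2586] xaxis [ 0.003 -0.002 -1.   ] zaxis [0.943 0.331 0.002] jawyaw 109.35 q [-7.600e+00  1.940e+01  3.010e+01  1.005e+02 -1.000e-01 -2.700e+01] F [-0.5  0.5  0.7] open 0.0849
shift [ 0.1581  0.0635 -0.1305] roll rad 1.0359 deg 59.4 q6 est 32.0 -86.0
shift [ 0.1581  0.0635 -0.1305] roll rad -2.1057 deg -120.6 q6 est -148.0 94.0
```

>>> apply_moves([
  [0,0.02,-0.04,0.15,0.2],
  [0,0.04,-0.08,0.3,-0.2],
  [0,0.06,-0.12,0.45,-0.2],
  [0,0.0635,-0.1305,0.6,-0.2],
  [0,0.0635,-0.1305,0.75,-0.2],
  [0.02,0.0635,-0.1305,0.9,-0.2],
  [0.06,0.0635,-0.1305,1.036,-0.2],
  [0.1,0.0635,-0.1305,1.036,-0.2],
  [0.14,0.0635,-0.1305,1.036,-0.2],
  [0.158,0.0635,-0.1305,1.036,-0.2],
  [0.158,0.0635,-0.1305,1.036,-0.2],
])

```text
time: 15.45
ee_pos: [0.4927, -0.0681, 0.0977]
tcp_rot: [-97.6, 89.9, -137.5]
wrist_force: [-0.8, 0.7, 0.0]
opening: 0.0339
```

```bash
python3 - <<'E'
from h import *
plan(.4946,-.0694,.041,50)
E
```

```text
t 15.45 pos [ 0.4927 -0.0681  0.0977] xaxis [-0.001 -0.001 -1.   ] zaxis [ 0.767 -0.642 -0.   ] jawyaw 50.09 q [ -7.8  -2.7 -12.5  80.3  -0.1  32.1] F [-0.8  0.7  0. ] open 0.0339
shift [0.0567 0.0003 0.0023] roll rad 0.0015 deg 0.1 q6 est 32.1 32.1
shift [0.0567 0.0003 0.0023] roll rad -3.1401 deg -179.9 q6 est -147.9 212.1
```

>>> apply_moves([
  [0.03,0,0.002,0,-0.2],
  [0.05,0,0.002,0,-0.2],
  [0.057,0,0.002,0,-0.2],
  [0.057,0,0.002,0,-0.2],
  [0.057,0,0.002,0,-0.5],
  [0.057,0,0.002,0,-0.9],
  [0.057,0,0.002,0,-0.9],
  [0.057,0,0.002,0,-0.9],
], newtons=30)

```text
time: 16.25
ee_pos: [0.4973, -0.0676, 0.0428]
tcp_rot: [66.7, 89.6, 26.8]
wrist_force: [10.4, 13.5, -2.8]
opening: 0.0091
```

```bash
python3 - <<'E'
from h import *
st(); plan(.4946,-.0694,.041,50)
for d in (3.7*np.arange(1,13)): print(np.round([.15*(1-np.cos(np.radians(d))),-.15*np.sin(np.radians(d)),np.radians(d)],4).tolist())
E
```

```text
t 16.25 [ 0.4973 -0.0676  0.0428] tool-frame F [ 2.91 17.02 -0.64] M [ 0.156 -0.108  3.203] open 0.00907
t 16.25 pos [ 0.4973 -0.0676  0.0428] xaxis [ 0.006  0.003 -1.   ] zaxis [ 0.768 -0.64   0.003] jawyaw 50.17 q [ -7.9  -1.3 -17.2  73.7   0.2  32. ] F [10.4 13.5 -2.8] open 0.0091
shift [ 0.0018 -0.0031 -0.001 ] roll rad 0.003 deg 0.2 q6 est 31.9 32.0
shift [ 0.0018 -0.0031 -0.001 ] roll rad -3.1386 deg -179.8 q6 est -148.1 212.0
[0.0003, -0.0097, 0.0646]
[0.0012, -0.0193, 0.1292]
[0.0028, -0.0289, 0.1937]
[0.005, -0.0383, 0.2583]
[0.0078, -0.0476, 0.3229]
[0.0111, -0.0567, 0.3875]
[0.0151, -0.0655, 0.452]
[0.0196, -0.0741, 0.5166]
[0.0246, -0.0824, 0.5812]
[0.0302, -0.0903, 0.6458]
[0.0363, -0.0978, 0.7103]
[0.0428, -0.1049, 0.7749]
```

>>> apply_moves([
  [0,0.0003,-0.0097,0.0646,-0.9],
  [0,0.0012,-0.0193,0.1292,-0.9],
  [0,0.0028,-0.0289,0.1937,-0.9],
  [0,0.005,-0.0383,0.2583,-0.9],
  [0,0.0078,-0.0476,0.3229,-0.9],
  [0,0.0111,-0.0567,0.3875,-0.9],
  [0,0.0151,-0.0655,0.452,-0.9],
  [0,0.0196,-0.0741,0.5166,-0.9],
  [0,0.0246,-0.0824,0.5812,-0.9],
  [0,0.0302,-0.0903,0.6458,-0.9],
  [0,0.0363,-0.0978,0.7103,-0.9],
  [0,0.0428,-0.1049,0.7749,-0.9],
])

```text
time: 17.45
ee_pos: [0.4444, 0.0324, 0.0429]
tcp_rot: [100.7, 89.6, 16.3]
wrist_force: [5.5, -3.1, -12.3]
opening: 0.0091
```

```bash
python3 - <<'E'
from fit import *
st(); plan(.4946,-.0694,.041,50)
o,p,R=pose(); print(np.degrees(np.arctan2(*(np.array([.0455,.591])-p[[1,0]])) ), np.hypot(*(p[:2]-[.591,.0455])))
# scanner direction from top picture: rail edges + bar
c=dict(np.load("top0.npz")); g=c["frame"].astype(int).min(2)
m=np.zeros(g.shape,np.uint8); m[195:235,172:243]=(g[195:235,172:243]>130)*255
cv2.imwrite("pics/rail.png",m)
v,u=np.nonzero(m); q=ray(c,np.c_[u,v],.02); l=cv2.fitLine(np.float32(q),cv2.DIST_HUBER,0,1e-4,1e-4).ravel(); print("rail yaw",np.degrees(np.arctan2(l[1],l[0])),l,len(q))
E
```

```text
t 17.45 [0.4444 0.0324 0.0429] tool-frame F [12.28  5.09  3.63] M [ 0.353 -0.72   1.016] open 0.00909
t 17.45 pos [0.4444 0.0324 0.0429] xaxis [ 0.007  0.002 -1.   ] zaxis [ 0.097 -0.995 -0.001] jawyaw 5.57 q [  4.1  -9.2 -24.5  74.3   0.1  88.5] F [  5.5  -3.1 -12.3] open 0.0091
shift [0.0021 0.0401 0.1062] roll rad -0.7755 deg -44.4 q6 est 32.0 145.1
shift [0.0021 0.0401 0.1062] roll rad 2.3661 deg 135.6 q6 est 212.0 -34.9
5.117324362827866 0.14717507308847325
rail yaw -68.33232 [ 0.36922246 -0.929341    0.49548623  0.31265154] 816
```

>>> apply_moves([
  [0,0.0003,-0.0097,0.0646,-0.9],
  [0,0.0012,-0.0193,0.1292,-0.9],
  [0,0.0028,-0.0289,0.1937,-0.9],
  [0,0.005,-0.0383,0.2583,-0.9],
  [0,0.0078,-0.0476,0.3229,-0.9],
  [0,0.0111,-0.0567,0.3875,-0.9],
  [0,0.0151,-0.0655,0.452,-0.9],
  [0,0.0196,-0.0741,0.5166,-0.9],
  [0,0.0246,-0.0824,0.5812,-0.9],
  [0,0.0302,-0.0903,0.6458,-0.9],
  [0,0.0363,-0.0978,0.7103,-0.9],
  [0,0.0428,-0.1049,0.7749,-0.9],
])

```text
time: 18.65
ee_pos: [0.4772, 0.1398, 0.0429]
tcp_rot: [117.0, 89.6, -12.0]
wrist_force: [5.7, -9.3, -12.0]
opening: 0.0088
```

```bash
python3 - <<'E'
from fit import *
st()
for n in ("top","scene"):
    c=cams.camera(n); np.savez(n+"1.npz",**c)
    if n=="top":
        W=world(c); print("top1 plate")
        A=np.array([.591,.0455]); r=np.hypot(*(W[...,:2]-A).transpose(2,0,1)); m=((r<.05)&(W[...,2]>.128)&(W[...,2]<.16)).astype(np.uint8)
        v,u=np.nonzero(m); print(len(u),cv2.minAreaRect(np.float32(1000*ray(c,np.c_[u,v],.144))))
        a=cv2.resize(c["frame"][120:270,130:330],None,fx=4,fy=4,interpolation=cv2.INTER_CUBIC); cv2.imwrite("pics/top1z.png",a)
E
```

```text
t 18.65 [0.4772 0.1398 0.0429] tool-frame F [12.08 10.24  3.62] M [ 0.412 -0.792  2.015] open 0.0088
top1 plate
113 ((592.5491333007812, 47.22267150878906), (64.86270904541016, 21.749452590942383), 19.859411239624023)
```

View pics/top1z.png

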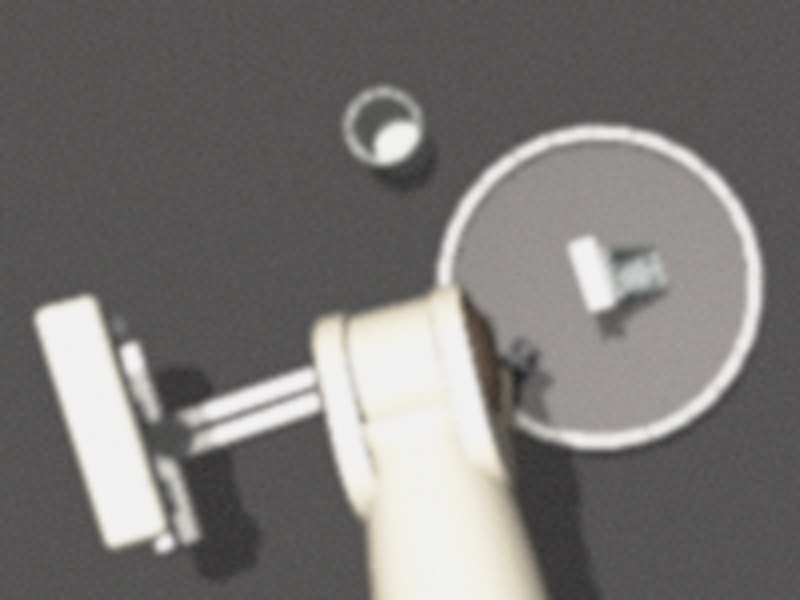

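The top view shows the arm at the rim and the plate at crop (592,275), in front of the rest and facing the scanner bar at (100,420). I'll release the rim, lift and measure the residual angle.

>>> apply_moves([
  [0,0,0,0,-0.6],
  [0,0,0,0,-0.3],
  [0,0,0,0,-0.2],
  [-0.03,0,0,0,-0.2],
  [-0.07,0,0,0,-0.2],
  [-0.11,0,0,0,-0.2],
  [-0.15,0,0,0,-0.2],
  [-0.19,-0.02,0.03,0,-0.2],
  [-0.22,-0.04,0.07,0,-0.2],
  [-0.22,-0.05,0.1,0,-0.2],
  [-0.22,-0.05,0.12,0,-0.2],
  [-0.22,-0.05,0.12,0,-0.2],
])

```text
time: 19.95
ee_pos: [0.3605, 0.0778, 0.2639]
tcp_rot: [128.2, 89.4, -0.9]
wrist_force: [1.0, 0.0, 0.3]
opening: 0.0341
```

```bash
python3 - <<'E'
from fit import *
plan(.59,.045,.26,20)
c,p,R=wrist("w10.png"); np.savez("w10.npz",p=p,Rt=R,**c); 
W=world(c); A=np.array([.591,.0455]); r=np.hypot(*(W[...,:2]-A).transpose(2,0,1))
m=(c["depth"]>0)&(abs(W[...,2]-.144)<.006)&(r<.05); v,u=np.nonzero(m); 
if len(u)>50: print("plate top",len(u),cv2.minAreaRect(np.float32(1000*ray(c,np.c_[u,v],.144))))
c=cams.camera("top"); np.savez("top2.npz",**c)
E
```

```text
t 19.95 pos [0.3605 0.0778 0.2639] xaxis [ 0.01 -0.   -1.  ] zaxis [-0.63  -0.776 -0.006] jawyaw -39.07 q [ 1.230e+01 -1.910e+01 -7.900e+00  1.006e+02 -1.000e-01  1.414e+02] F [1.  0.  0.3] open 0.0341
shift [ 0.0063  0.1988 -0.1192] roll rad -1.031 deg -59.1 q6 est 74.5 208.2
shift [ 0.0063  0.1988 -0.1192] roll rad 2.1105 deg 120.9 q6 est 254.5 28.2
plate top 2752 ((587.6372680664062, 49.318519592285156), (65.83175659179688, 24.541196823120117), 19.791000366210938)
```

View pics/w10.png

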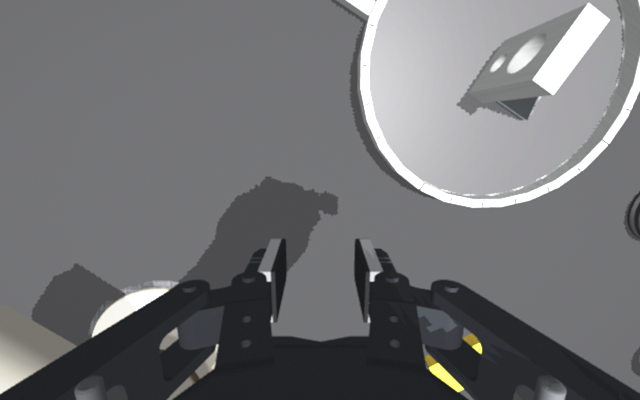

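The image shows the table at upper right with the plate still upright in front of the rest, top strip about (535–608, 5–95), yaw 19.8° here and in the top view. I'll get the scanner direction from the rail in the earlier pictures.

```bash
python3 - <<'E'
from fit import *
A=np.array([.591,.0455]); n0=np.array([np.cos(np.radians(110.4)),np.sin(np.radians(110.4))]); t0=np.array([-n0[1],n0[0]])
for f in ("w6","w7","top0","top2"):
    c=dict(np.load(f+".npz")); g=c["frame"].min(2); v,u=np.indices(g.shape); X=ray(c,np.c_[u.ravel(),v.ravel()],.02)
    a=(X-A)@n0; s=(X-A)@t0; G=g.ravel().astype(float)
    lo,hi=(.165,.36)
    k=(a>lo)&(a<hi)&(abs(s)<.035)&(G>125)
    if k.sum()<20: print(f,"few");continue
    # centroid of rail section per along-bin
    b=np.arange(lo,hi,.01 if f[0]=="t" else .004); i=np.digitize(a[k],b); P=[]
    for j in np.unique(i):
        w=i==j
        if w.sum()>3:
            S=s[k][w]; P.append((a[k][w].mean(),(S.min()+S.max())/2,S.max()-S.min()))
    P=np.array(P); wd=np.median(P[:,2]); P=P[abs(P[:,2]-wd)<.006]
    fit=np.polyfit(P[:,0],P[:,1],1); print(f,len(P),"range",P[[0,-1],0].round(3),"width",wd.round(3),"rail yaw",(110.4+np.degrees(fit[0])).round(2),"offset at axis",fit[1].round(4),"mid s",P[:,1].mean().round(4))
c=dict(np.load("top2.npz")); W=world(c); g=c["frame"].min(2)
m=np.zeros(g.shape,np.uint8); m[185:260,134:178]=(g[185:260,134:178]>170)*255
k=max(cv2.findContours(m,0,1)[0],key=cv2.contourArea)[:,0]; print("bar",cv2.minAreaRect(np.float32(1000*ray(c,k,.255))))
r=np.hypot(*(W[...,:2]-A).transpose(2,0,1)); m=((r<.05)&(W[...,2]>.128)&(W[...,2]<.16)); v,u=np.nonzero(m)
print("plate",len(u),cv2.minAreaRect(np.float32(1000*ray(c,np.c_[u,v],.144))))
E
```

```text
w6 20 range [0.187 0.263] width 0.041 rail yaw 109.88 offset at axis 0.0012 mid s -0.0009
w7 19 range [0.183 0.255] width 0.039 rail yaw 110.35 offset at axis -0.0002 mid s -0.0004
top0 20 range [0.17  0.358] width 0.046 rail yaw 110.42 offset at axis -0.0027 mid s -0.0026
top2 20 range [0.17  0.358] width 0.047 rail yaw 110.29 offset at axis -0.0023 mid s -0.0028
bar ((440.163330078125, 435.31268310546875), (223.96981811523438, 50.695281982421875), 20.37710952758789)
plate 112 ((592.5557861328125, 47.22509002685547), (64.84837341308594, 21.749452590942383), 19.859411239624023)
```

Plate at 109.8–109.9°, scanner at about 110.3°, so it is square within half a degree. One edge-on look checks that the plate is still flat on the rest.

>>> apply_moves([
  [0,0.05,0.03,-0.15,0],
  [0,0.1,0.06,-0.3,0],
  [0,0.148,0.085,-0.45,0],
  [0,0.148,0.085,-0.6,0],
  [0,0.148,0.085,-0.75,0],
  [0,0.148,0.085,-0.9,0],
  [0,0.148,0.085,-1.03,0],
  [0,0.148,0.085,-1.03,0],
  [0,0.148,0.085,-1.03,0],
])

```text
time: 20.95
ee_pos: [0.4238, -0.0803, 0.2628]
tcp_rot: [71.3, 89.6, 1.4]
wrist_force: [-0.4, -0.3, 0.2]
opening: 0.0431
```

```bash
python3 - <<'E'
from fit import *
st()
c,p,R=wrist("w11.png"); W=world(c); A=np.array([.591,.0455]); 
a=np.radians(110.0); n=np.array([np.cos(a),np.sin(a)]); t=np.array([-n[1],n[0]])
ok=c["depth"]>0; u=(W[...,:2]-A)@n; s=(W[...,:2]-A)@t; z=W[...,2]
K=ok&(z>.05)&(z<.15)&(abs(s)<.06)&(abs(u)<.08); v,uu=np.nonzero(K); print(uu.min(),uu.max(),v.min(),v.max())
m=ok&(abs(z-.144)<.004)&(abs(s)<.05)&(abs(u)<.04); vv,u2=np.nonzero(m); print("top",len(u2),cv2.minAreaRect(np.float32(1000*ray(c,np.c_[u2,vv],.144))))
f=c["frame"][max(0,v.min()-15):v.max()+15,max(0,uu.min()-15):uu.max()+15]; cv2.imwrite("pics/w11z.png",cv2.resize(f,None,fx=5,fy=5,interpolation=cv2.INTER_CUBIC)[:600,:800])
E
```

```text
t 20.95 [ 0.4238 -0.0803  0.2628] tool-frame F [-0.17 -0.44  0.17] M [ 0.05   0.045 -0.036] open 0.04308
467 599 111 174
top 2154 ((588.0000610351562, 46.81720733642578), (65.41704559326172, 21.634761810302734), 20.049585342407227)
```

View pics/w11z.png

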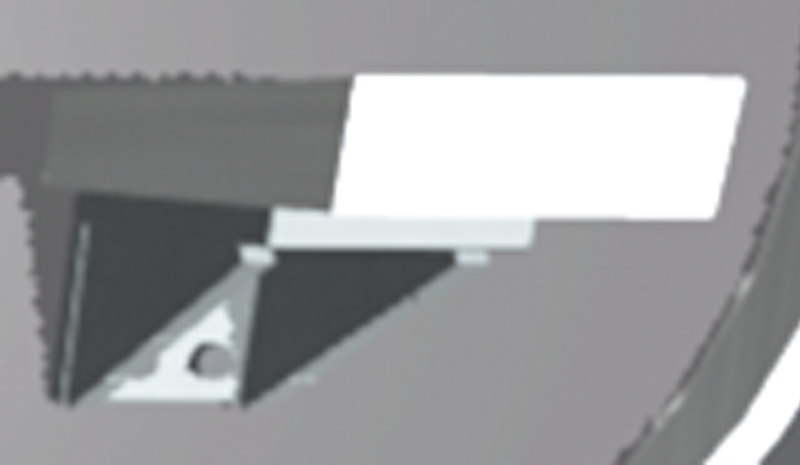

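The plate's top strip (335–745, 75–218) sits flush and parallel against the wall top (270–535, 210–248) with no gap, and the yaw reads 110.05°. Handing in.

```bash
python3 -c "
from workcell import bot
print(bot.job_done())"
```

```text
the job is handed in; nothing more can be done
None
```

The bearing plate is standing on its short edge against the front of the angle rest, and the turntable has been turned so the plate faces the scanner. I handed the job in at about 21 s of the 72 s allowed.

**How it was done:** I gripped the small plain plate near one end and let it swing down in the loosened grip. I stood it on the bench and regripped it upright. Then I set it on the platen, pressed it lightly against the rest (about 8 N, through the plate), let go, and turned the table about 89° clockwise by pinching its rim.

**Last checks:**
- **Fit against the rest:** the last wrist picture, taken after the turn, shows the plate upright and flush with the wall, with no visible gap.
- **Centring:** it measured within about 1 mm of the wall's centre before the turn. I did not measure this again relative to the rest afterwards.
- **Facing the scanner:** the readings disagree slightly. The plate faces 109.8–110.05° and the scanner direction reads 109.9–110.4°, so the remaining error is about 0.5° or less.
- **Other things:** the wheel, the jar, the beaker and the scanner were never touched on purpose, and no reading suggested contact. I did not measure their positions again at the end.

**What went wrong on the way:** the first attempt to pivot the plate against the bench only lifted it level. Loosening the grip in small steps fixed that.

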